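Open the quick clamp on the milling bench

ROBOT

A 7-joint arm with a two-finger parallel gripper is mounted at the origin on the work surface. World frame = base frame: x ahead of the robot, y to its left, z up, the work surface at z = 0. Lengths are in m, angles in rad, forces in N, time in s.
With the tool pointing down it reaches from about 0.4 to 0.875 m from the base axis. Payload 19.3 kg.
Tool frame: the origin (TCP) lies midway between the tips of the shut fingers; the grasp point (between the pads) lies 19 mm behind it; x points along the fingers, y is the direction in which the jaws open and shut, and the axes are right-handed (so a half turn about x gives the same grasp; the last joint's range is limited). The gripper opens to 85 mm and grips with 20 to 120 N. Pads are 22 mm wide; open, the fingers measure 114 mm over their backs; the gripper's body (76 mm by 85 mm) begins 54 mm behind the grasp point. The pads swing forward as they close: fully open they stand 13 mm farther back than shut.
Start: joints at [1.113, 0.521, -0.036, 1.599, 0.021, 1.021, -0.113], TCP at [0.236, -0.579, 0.231] pointing down, gripper open.
Joint ranges: [-2.91, 2.91], [-0.3, 2.13], [-1.5, 1.42], [0.17, 2.43], [-1.26, 4.41], [0.16, 1.93], [-2.52, 2.52]. Speed limits (rad/s): [1.89, 1.89, 2.39, 2.39, 3.01, 3.01, 3.01].

INTERFACE

Orientations are given as [roll, pitch, yaw] about the fixed x, y, z axes, in that order (R = Rz(yaw) Ry(pitch) Rx(roll)).
In Python, from workcell import telemetry, vision, workorder gives the robot as it stands. The module is installed in compiled form; this text tells all that it offers.
- The arm moves only by the tool play_rows, never from a script. Its argument "deltas" is a list of rows, each a list of 7 numbers: the shift along the world's x, y, z in mm, then the turn, a rotation vector about the world's x, y, z in degrees, then the finger opening in mm, from 0 to 85.4. In form: [[x, y, z, wx, wy, wz, jaw], ...]. A call has 1 to 8 rows; each row shifts and turns the commanded pose from where the row before left it; what a row does not reach is not made up. A row lasts 1/8 s, in which the tool goes at most 62.5 mm and 10.7 degrees, less where a joint would pass 70% of its speed; a pose out of reach is approached as far as the arm can. A call with a gripper value outside its range is refused whole. The fingers move at their own pace and stop on an object; "grip_force" is the grip in N (left out, the last holds). Time passes only in rows, so rows that do not move let the fingers close. It gives the time, the measured TCP pose, the force and the opening at its end, in the units of the state.
- telemetry.observe(): the state, without advancing time (a new reading comes with each control period).
- vision.grab_frame(name): name is "scene" or "top" or "wrist"; returns the picture (400x640x3 uint8, red, green, blue); there is no depth.
- vision.camera_info(name): a dict with "mtx" (3x3 intrinsics, pixels), "rvec" (rotation vector, rad) and "tvec" (3), from world to camera coordinates, as OpenCV has them. Camera axes: x right, y down, z forward; pixel columns grow to the right and rows downward; lengths in m; the calibration is good to about 2 mm. A picture is of the moment at which its call begins: read the wrist's pose just before it. camera_info takes no time and is no camera call; for the wrist camera it gives the pose at the moment of the call.
- workorder.job_done(): hands the job in, once; it reports no verdict.
The state is a dict: "clock": time; "qpos": joint angles; "qd": joint speeds; "joint_efforts": joint torques, N m; "position": TCP position; "tool_rot": TCP orientation; "force": force on the tool from outside, world axes, zero at the start; "moment": the same for the moment, N m; "grip_width": finger opening in m.
Only numpy, scipy, OpenCV 4.12 (cv2) and the standard library are available. Lean on these libraries where they do the work, as an engineer would, in place of code of your own. Each camera call takes 0.05 s, during which the arm holds its last target. There are 200 camera calls.

TASK

The quick clamp on the bench is still closed up near an aluminium block, and it must be opened fully so that a longer workpiece can go in. With a fingertip press the orange release plate on the sliding jaw right down and, keeping it down, push the jaw back along its bar until it is fully home against the end stop; then let the release spring up and take the hand away. Grasp and lift nothing, and leave the block, the can, the bush and the cup where they stand.

Things in the scene. Friction and masses are not known exactly. Their poses are not given: they have to be found in the camera images.
- clamp: Green and steel quick clamp bolted to the bench, any heading; steel bar 325 x 34 mm, its top 46 mm up. Origin: on the bench under the bar's centre line; z up; x along the bar the way the sliding jaw opens, from the fixed jaw (face at x = -155 mm, 102 mm tall) to the end stop (face at x = +114 mm, 82 mm tall). No part of it is higher than 107 mm.
- jaw (a joint): Sliding jaw along the bar, m: 0 = closed, grows as it opens (clamp's +x), 0.125 = fully home against the end stop. A ratchet (12 mm teeth, so up to 12 mm of play) blocks opening unless the release is pressed over 5 mm. With it pressed the jaw slides with about 2 N of drag and stays where it is left. When home, the release can spring right up.
- release (a joint): How far the release plate is down, m: 0 = up, 0.009 = right down on its stop (it may start up to 5 mm down, when the pawl sits on a tooth). Spring: about 3.5 N to start, 7.5 N right down; it comes up as soon as it is let go, and then locks the jaw wherever that stands.
- release_top (a point): Centre of the top of the orange release plate on the sliding jaw, 78 mm above the bench when up; axes as the clamp. Plate: 50 mm along the bar x 44 mm across, in a 54 mm long pocket open to both sides, between jaw plate (face 27 mm to -x, top 101 mm up) and push lug (face 27 mm to +x). A fingertip on the plate that moves to +x takes the jaw along, at the latest when it meets the lug.
- jaw_lug (a point): On the sliding jaw: middle of that face of the green push lug which looks at the release plate, 92 mm above the bench. Lug 50 mm wide, 12 mm thick, top 107 mm above the bench. Pushed towards the clamp's +x to open.
- end_stop (a point): Top middle of the end stop's face, 82 mm above the bench, against which the sliding jaw rests when home.
- block_mid (a point): Centre of the loose aluminium block, 56 x 70 x 35 mm, resting on the bar between the jaws (top 81 mm above the bench). Not to be disturbed.
- can_mid (a point): Centre of the upright green can with white cap, 48 mm across, 95 mm tall. Not to be disturbed.
- bush_mid (a point): Centre of the steel bush (thick ring), 52 mm across, 28 mm tall. Not to be disturbed.
- cup_mid (a point): Centre of the open steel cup, 52 mm across, 75 mm tall. Not to be disturbed.

How it is judged:
On the way, in this order (a step that is already met when the one before it is completed fails the run):
1. the release is pressed down (over 6 mm) while the jaw is still where it started (within 20 mm) (value of joint release above 0.006 m and distance of jaw_lug from where it was at the start of the episode below 0.02 m), for 0.05 s.
2. the sliding jaw is pushed home, within 5 mm of the end stop (value of joint jaw above 0.12 m), for 0.1 s.
At the end, for the whole second after the job is handed in: The sliding jaw rests within 5 mm of its end stop (joint jaw over 0.120 m), the release has sprung up (under 2 mm down), and the block, can, bush and cup are within 10 mm of where they stood (value of joint jaw above 0.12 m and value of joint release below 0.002 m and velocity of joint jaw between -0.005 and 0.005 m/s and distance of each of block_mid, can_mid, bush_mid, cup_mid from where it was at the start of the episode below 0.01 m); the robot touches nothing.
It fails at once if the aluminium block is knocked, lifted or carried (its centre moves over 15 mm) (distance of block_mid from where it was at the start of the episode above 0.015 m).
It fails at once if the green can is knocked, lifted or carried (its centre moves over 15 mm) (distance of can_mid from where it was at the start of the episode above 0.015 m).
It fails at once if the steel bush is knocked, lifted or carried (its centre moves over 15 mm) (distance of bush_mid from where it was at the start of the episode above 0.015 m).
It fails at once if the steel cup is knocked, lifted or carried (its centre moves over 15 mm) (distance of cup_mid from where it was at the start of the episode above 0.015 m).
It fails at once if the block, can, bush or cup is gripped or leaned on (finger force over 5 N) (contact force between the fingers and block above 5 N or contact force between the fingers and can above 5 N or contact force between the fingers and bush above 5 N or contact force between the fingers and cup above 5 N).
It also fails if it takes over 35 s, if anything falls off the work surface, if the arm or the gripper's body presses on something with over 40 N, if the wrist force passes 120 N, or if a joint passes its speed limit or range.

## Working session

There is one attempt and no reset: what is moved stays moved. The work goes in short steps, Python scripts to look and compute and a tool call to move; the robot and the scene stay as the last step left them, time stands still between calls to the robot, and variables do not carry over. Pictures are saved under pics/ and viewed, about 8 in all and at most 12, crops included, and the job is handed in when it is done.

Besides the shell and the picture viewer there is one more tool, called as name(argument=value, ...), one argument or row to a line, values as JSON. play_rows: Moves the arm, as the interface text tells. Its arguments: {"type":"object","properties":{"deltas":{"type":"array","items":{"type":"array","items":{"type":"number"}}},"grip_force":{"type":"number"}},"required":["deltas"]}

```bash
mkdir -p pics
cat > h.py <<'E'
import numpy as np, cv2
from workcell import telemetry, vision, workorder
def snap(n,f):
    im=vision.grab_frame(n); cv2.imwrite('pics/'+f,im[:,:,::-1]); return im
def px2w(n,uv,z):
    c=vision.camera_info(n); R=cv2.Rodrigues(np.array(c['rvec'],float))[0]; t=np.array(c['tvec'],float).ravel()
    C=-R.T@t; d=R.T@np.linalg.inv(np.array(c['mtx']))@np.array([uv[0],uv[1],1.]); return C+d*(z-C[2])/d[2]
def w2px(n,P):
    c=vision.camera_info(n); return cv2.projectPoints(np.array(P,float).reshape(-1,1,3),np.array(c['rvec'],float),np.array(c['tvec'],float),np.array(c['mtx'],float),None)[0].reshape(-1,2)
E
python3 - <<'E'
from h import *
a=snap('top','top1.png'); b=snap('scene','sc1.png')
print(telemetry.observe())
for n in('top','scene'):
    c=vision.camera_info(n);R=cv2.Rodrigues(np.array(c['rvec'],float))[0];print(n,-R.T@np.array(c['tvec']).ravel(),c['mtx'])
E
```

```text
{'clock': 0.1, 'qpos': array([ 1.11281396,  0.52197329, -0.03632586,  1.59995397,  0.0212554 ,
        1.02111065, -0.11279328]), 'qd': array([-0.00193076, -0.00220801,  0.00109582, -0.00039861,  0.00186207,
       -0.00055154,  0.0002172 ]), 'joint_efforts': array([ 5.63136680e-03, -9.28486204e+01,  1.98511675e+00, -3.70531619e+01,
        1.82819297e-02,  5.35369836e-03,  9.15657506e-05]), 'position': array([ 0.23617092, -0.57832667,  0.23077049]), 'tool_rot': array([-1.45487179,  1.56973695,  2.07452662]), 'force': array([-0.54038725,  0.10750413,  0.22230617]), 'moment': array([0.00564621, 0.01545097, 0.00732594]), 'grip_width': 0.08543296207597842}
top [0.49728238 0.03877545 0.78178462] [[464.31076721   0.         318.56288832]
 [  0.         464.31076721 198.09998081]
 [  0.           0.           1.        ]]
scene [ 1.05172495 -0.29709924  0.49950268] [[379.17520662   0.         318.61246268]
 [  0.         379.17520662 194.42104947]
 [  0.           0.           1.        ]]
```

View pics/top1.png

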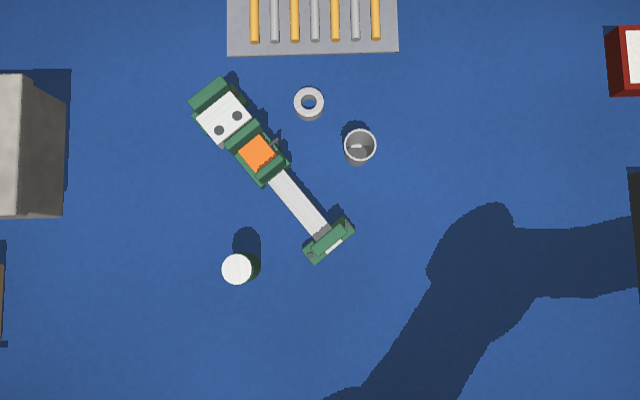

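View pics/sc1.png

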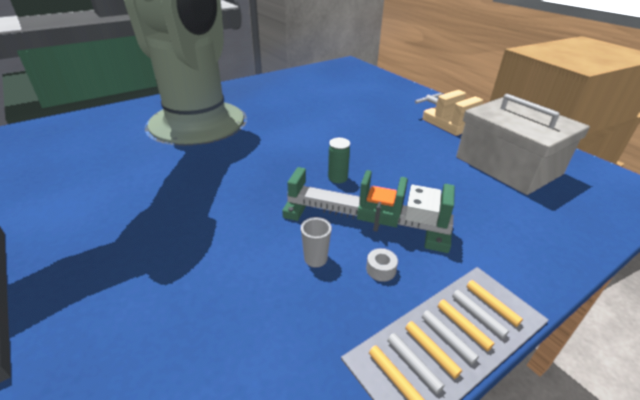

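The top view shows the clamp running from the fixed jaw (~210,95) to the end stop (~328,238). The orange plate is at ~(258,152), the can at (237,269), the bush at (309,103) and the cup at (360,147). I'll enlarge the clamp area.

Run:
```python
from h import *
a=cv2.imread('pics/top1.png')
cv2.imwrite('pics/crop1.png',cv2.resize(a[70:270,180:380],None,fx=3,fy=3,interpolation=cv2.INTER_CUBIC))
hsv=cv2.cvtColor(a,cv2.COLOR_BGR2HSV);m=cv2.inRange(hsv,(5,150,150),(17,255,255));m[:110]=0
ys,xs=np.nonzero(m);print(cv2.minAreaRect(np.c_[xs,ys].astype(np.float32)),xs.mean(),ys.mean())
```

```text
((256.4917907714844, 152.5901641845703), (27.91204071044922, 28.168113708496094), 50.19443130493164) 256.4521072796935 152.58109833971903
```

View pics/crop1.png

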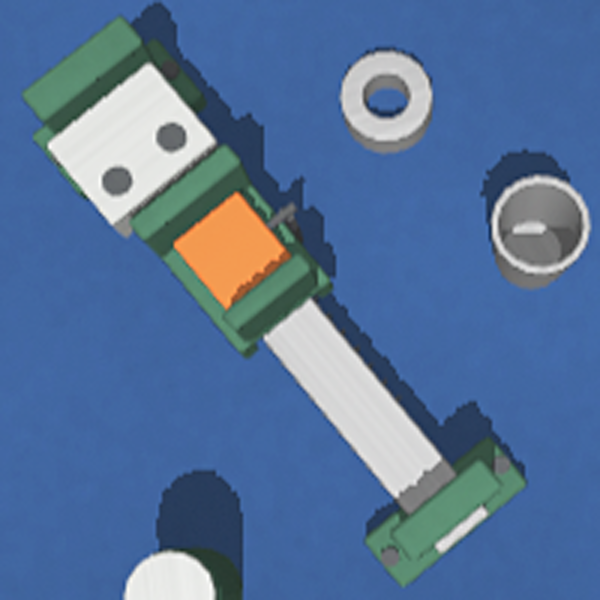

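The crop is 3x with its origin at (180,70). Bar edges run (265,338)-(400,500) and (315,300)-(452,462). The end stop's top face edge is (393,535)-(487,460), the plate's -x corners are (173,243) and (237,193), and the lug's top edge is about (222,320)-(305,255).

Run:
```python
from h import *
f=lambda u,v,z: px2w('top',(180+u/3,70+v/3),z)
L=[f(265,338,.046),f(400,500,.046)];Rr=[f(315,300,.046),f(452,462,.046)]
d=(L[1]-L[0]);d2=Rr[1]-Rr[0];print('bar dirs',np.degrees(np.arctan2([d[1],d2[1]],[d[0],d2[0]])))
ax=(d/np.linalg.norm(d)+d2/np.linalg.norm(d2));ax/=np.linalg.norm(ax);n=np.array([-ax[1],ax[0],0])
c=(sum(L)+sum(Rr))/4
print('bar width',(L[0]-Rr[0])@n,'axis',ax,'c',c)
pts=dict(stopA=f(393,535,.082),stopB=f(487,460,.082),plA=f(173,243,.078),plB=f(237,193,.078),lugA=f(222,320,.107),lugB=f(305,255,.107),fixA=f(140,62,.102),fixO=f(23,97,.102),fixO2=f(125,17,.102),
 jaw1=f(237,147,.101),jaw2=f(133,225,.101),blkA=f(48,145,.081),blkB=f(152,63,.081),blkC=f(215,140,.081),bush=f(387,98,.028),cup=f(540,222,.075),can=f(170,595,.095))
for k,p in pts.items(): print(k,p.round(4),'along %.4f across %.4f'%((p-c)@ax,(p-c)@n))
print('tool',px2w('top',(0,0),0))
R=None
from scipy.spatial.transform import Rotation as Ro
o=telemetry.observe();print(Ro.from_euler('xyz',o['tool_rot']).as_matrix().round(3))
```

```text
bar dirs [-141.39621686 -141.21794925]
bar width -0.033518844037314005 axis [-0.7805077  -0.62514617  0.        ] c [0.57023919 0.07577409 0.046     ]
stopA [0.4982 0.0575 0.082 ] along 0.0676 across -0.0308
stopB [0.5345 0.0095 0.082 ] along 0.0693 across 0.0294
plA [0.6503 0.1677 0.078 ] along -0.1199 across -0.0217
plB [0.6757 0.1345 0.078 ] along -0.1190 across 0.0201
lugA [0.6049 0.1385 0.107 ] along -0.0663 across -0.0273
lugB [0.6363 0.0973 0.107 ] along -0.0650 across 0.0245
fixA [0.7384 0.1796 0.102 ] along -0.1962 across 0.0241
fixO [0.7218 0.2387 0.102 ] along -0.2201 across -0.0324
fixO2 [0.7622 0.1872 0.102 ] along -0.2194 across 0.0330
jaw1 [0.6935 0.1311 0.101 ] along -0.1308 across 0.0338
jaw2 [0.6549 0.1834 0.101 ] along -0.1334 across -0.0311
blkA [0.7028 0.2317 0.081 ] along -0.2010 across -0.0388
blkB [0.7452 0.1777 0.081 ] along -0.2003 across 0.0298
blkC [0.7032 0.1452 0.081 ] along -0.1472 across 0.0290
bush [0.7403 0.0571 0.028 ] along -0.1211 across 0.1208
cup [ 0.6571 -0.0216  0.075 ] along -0.0069 across 0.1304
can [0.4716 0.1668 0.095 ] along 0.0201 across -0.1328
tool [0.95308411 0.60694923 0.        ]
[[-0.001  0.378 -0.926]
 [ 0.001 -0.926 -0.378]
 [-1.    -0.001  0.   ]]
```

play_rows(
  deltas=[
    [29,50,0,0,0,2,0],
    [29,51,0,0,0,2,0],
    [29,50,0,0,0,2,0],
    [29,51,0,0,0,2,0],
    [29,50,0,0,0,2,0],
    [29,51,0,0,0,2,0],
    [29,50,0,0,0,2,0],
    [29,51,0,0,0,2.5,0],
  ],
  grip_force=40,
)

```text
clock: 1.1
position: [0.4689, -0.1729, 0.2313]
tool_rot: [0.771, 1.571, -1.693]
force: [-0.2, -0.9, 0.3]
grip_width: 0.0001
```

play_rows(
  deltas=[
    [29,51,0,0,0,0,0],
    [29,51,0,0,0,0,0],
    [28,51,-10,0,0,0,0],
    [28,51,-15,0,0,0,0],
    [28,51,-15,0,0,0,0],
    [28,50,-15,0,0,0,0],
    [0,0,0,0,0,0,0],
  ],
)

```text
clock: 1.98
position: [0.638, 0.1353, 0.1741]
tool_rot: [-1.258, 1.568, 2.565]
force: [-1.2, 0.0, 0.2]
grip_width: -0.0002
```

Run:
```python
from h import *
from scipy.spatial.transform import Rotation as Ro
o=telemetry.observe();print(o['position'],Ro.from_euler('xyz',o['tool_rot']).as_matrix().round(3))
w=snap('wrist','w1.png')
ax=np.array([-0.7805,-.6251,0]);c=np.array([.57024,.07577,0]);n=np.array([.6251,-.7805,0])
print((o['position']-c)@ax,(o['position']-c)@n)
# predicted plate corners and tip
P=[c+ax*a+n*b+[0,0,.078] for a in(-.1195,-.0695) for b in(-.023,.021)]
print(w2px('wrist',P).round(0)); print('tip',w2px('wrist',[o['position']]))
```

```text
[0.63799452 0.13529736 0.17410703] [[-0.003  0.63  -0.777]
 [ 0.002 -0.777 -0.63 ]
 [-1.    -0.003  0.001]]
-0.09009295663150788 -0.004107757685958336
[[296. 161.]
 [355. 161.]
 [297. 224.]
 [353. 224.]]
tip [[320.23492585 257.39685269]]
```

View pics/w1.png

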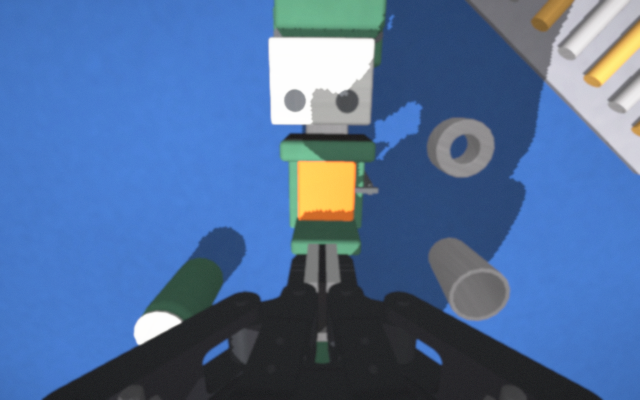

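The plate sits at columns 297-356, rows 160-221, within 1-2 mm of the prediction. I'll shift about 4 mm across, descend, then press.

play_rows(
  deltas=[
    [2.5,-3,-25,0,0,0,0],
    [0,0,-30,0,0,0,0],
    [0,0,-25,0,0,0,0],
    [0,0,-8,0,0,0,0],
    [0,0,-5,0,0,0,0],
    [0,0,-5,0,0,0,0],
    [0,0,-5,0,0,0,0],
    [0,0,-2,0,0,0,0],
  ],
)

```text
clock: 3.02
position: [0.6411, 0.1274, 0.0716]
tool_rot: [2.54, 1.57, 0.074]
force: [-0.5, -1.8, 6.5]
grip_width: -0.0
```

play_rows(
  deltas=[
    [0,0,-2,0,0,0,0],
    [0,0,-2,0,0,0,0],
    [0,0,0,0,0,0,0],
    [0,0,0,0,0,0,0],
  ],
)

```text
clock: 3.52
position: [0.6421, 0.128, 0.069]
tool_rot: [2.781, 1.568, 0.315]
force: [0.1, -0.2, 16.5]
grip_width: -0.0001
```

play_rows(
  deltas=[
    [-4,-3,0,0,0,0,0],
    [-6,-5,0,0,0,0,0],
    [-8,-6,0,0,0,0,0],
    [-8,-6.5,0,0,0,0,0],
    [-8,-6.5,0,0,0,0,0],
    [-8,-6.5,0,0,0,0,0],
    [-8,-6.5,0,0,0,0,0],
    [0,0,0,0,0,0,0],
  ],
)

```text
clock: 4.53
position: [0.5914, 0.0879, 0.0689]
tool_rot: [2.85, 1.568, 0.384]
force: [-3.6, 1.2, 19.5]
grip_width: -0.0001
```

play_rows(
  deltas=[
    [-6,-5,0,0,0,0,0],
    [-6,-5,0,0,0,0,0],
    [-6,-5,0,0,0,0,0],
    [-6,-5,0,0,0,0,0],
    [-6,-4.5,0,0,0,0,0],
    [0,0,0,0,0,0,0],
  ],
)

```text
clock: 5.28
position: [0.5614, 0.064, 0.0689]
tool_rot: [2.99, 1.568, 0.525]
force: [-6.4, 3.9, 22.4]
grip_width: 0.0001
```

Run:
```python
from h import *
snap('scene','s2.png'); a=snap('top','t2.png')
cv2.imwrite('pics/t2c.png',np.hstack([cv2.resize(cv2.imread('pics/t2.png')[70:270,180:380],(400,400)),cv2.resize(cv2.imread('pics/s2.png')[120:270,250:480],(400,400))]))
```

```text
(no output)
```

View pics/t2c.png

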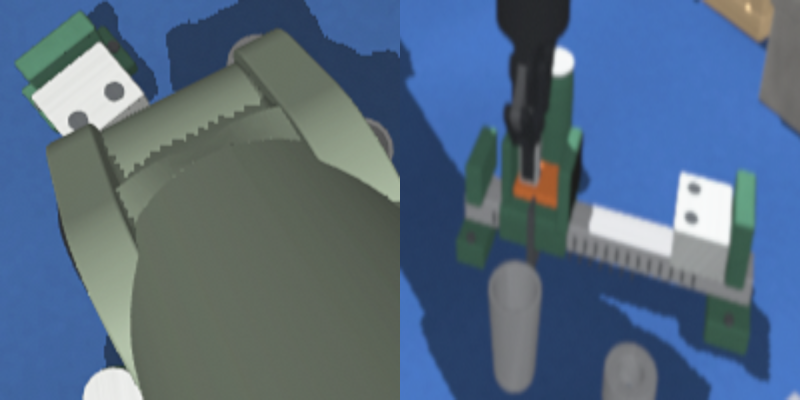

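The jaw has travelled with the tip and a short gap to the end stop remains. The block and cup have not moved. I'll continue in small steps.

play_rows(
  deltas=[
    [-4,-3,0,0,0,0,0],
    [-4,-3,0,0,0,0,0],
    [-4,-3.5,0,0,0,0,0],
    [0,0,0,0,0,0,0],
  ],
)

```text
clock: 5.88
position: [0.5496, 0.0546, 0.0688]
tool_rot: [2.971, 1.568, 0.506]
force: [-5.6, 3.4, 24.2]
grip_width: -0.0002
```

play_rows(
  deltas=[
    [-4,-3,0.5,0,0,0,0],
    [-4,-3,0,0,0,0,0],
    [0,0,0,0,0,0,0],
  ],
)

```text
clock: 6.25
position: [0.5422, 0.0483, 0.069]
tool_rot: [2.851, 1.567, 0.386]
force: [0.9, 3.4, 13.0]
grip_width: 0.0
```

play_rows(
  deltas=[
    [-3,-2.5,0,0,0,0,0],
    [-3,-2.5,0,0,0,0,0],
    [0,0,0,0,0,0,0],
  ],
)

```text
clock: 6.62
position: [0.5405, 0.0469, 0.0694]
tool_rot: [2.971, 1.557, 0.507]
force: [28.9, 21.7, -14.5]
grip_width: -0.0
```

play_rows(
  deltas=[
    [3.5,3,0,0,0,0,0],
    [0,0,0,0,0,0,0],
  ],
)

```text
clock: 6.88
position: [0.5405, 0.0469, 0.069]
tool_rot: [2.867, 1.566, 0.402]
force: [6.1, 6.8, 8.3]
grip_width: -0.0
```

Run:
```python
from h import *
snap('scene','s3.png')
cv2.imwrite('pics/s3c.png',cv2.resize(cv2.imread('pics/s3.png')[120:270,250:480],(800,520),interpolation=cv2.INTER_CUBIC))
```

```text
(no output)
```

View pics/s3c.png

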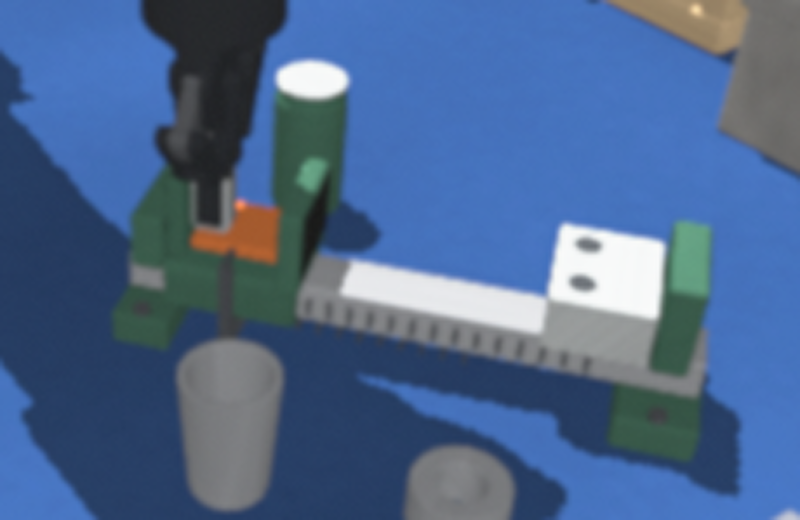

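The jaw carriage (left, ~165,280) is up against the end stop and the tip is at the lug. I'll lift straight up and then check.

play_rows(
  deltas=[
    [0,0,4,0,0,0,0],
    [0,0,8,0,0,0,0],
    [0,0,15,0,0,0,0],
    [0,0,30,0,0,0,0],
    [0,0,40,0,0,0,0],
    [0,0,50,0,0,0,0],
    [0,0,20,0,0,0,0],
    [0,0,0,0,0,0,0],
  ],
)

```text
clock: 7.92
position: [0.539, 0.0455, 0.2363]
tool_rot: [2.536, 1.568, 0.07]
force: [-0.5, 0.6, -0.1]
grip_width: 0.0001
```

play_rows(
  deltas=[
    [-10,-50,0,0,0,0,0],
    [-10,-50,0,0,0,0,0],
    [-10,-50,0,0,0,0,0],
    [-10,-50,0,0,0,0,0],
    [-10,-50,0,0,0,0,0],
    [-10,-50,0,0,0,0,0],
    [-10,-50,0,0,0,0,0],
    [0,0,0,0,0,0,0],
  ],
)

```text
clock: 8.93
position: [0.4663, -0.3082, 0.2334]
tool_rot: [-0.492, 1.569, -2.963]
force: [-0.1, 0.0, 0.1]
grip_width: 0.0001
```

Run:
```python
from h import *
snap('top','t4.png');snap('scene','s4.png')
cv2.imwrite('pics/t4c.png',np.hstack([cv2.resize(cv2.imread('pics/t4.png')[70:290,180:380],(400,440)),cv2.resize(cv2.imread('pics/s4.png')[120:285,250:400],(400,440))]))
```

```text
(no output)
```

View pics/t4c.png

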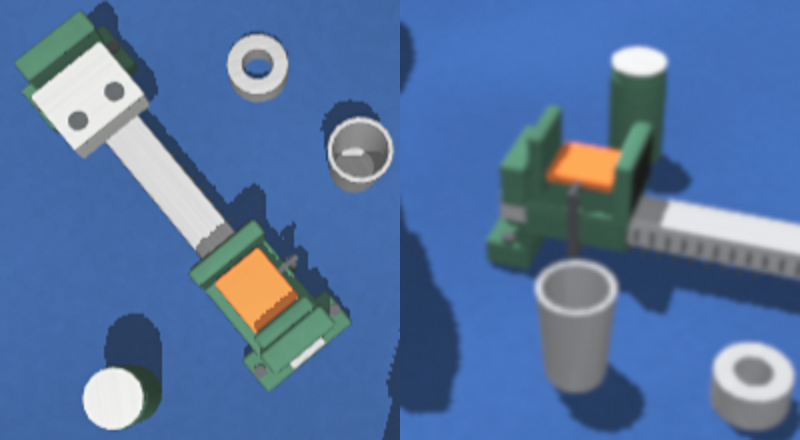

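Run:
```python
from h import *
a,b=cv2.imread('pics/top1.png'),cv2.imread('pics/t4.png')
ax=np.array([-0.7805,-.6251,0]);c=np.array([.57024,.07577,0])
def edge(i):
    m=cv2.inRange(cv2.cvtColor(i,cv2.COLOR_BGR2HSV),(5,150,150),(17,255,255));m[:110]=0
    ys,xs=np.nonzero(m); s=[(px2w('top',(x,y),.078)-c)@ax for x,y in zip(xs,ys)];return np.percentile(s,1)
print('plate -x edge before/after',edge(a),edge(b))
for n,(x,y) in dict(can=(237,269),bush=(309,103),cup=(360,147),block=(223,118)).items():
    t=cv2.cvtColor(a[y-20:y+20,x-20:x+20],6);r=cv2.matchTemplate(cv2.cvtColor(b[y-28:y+28,x-28:x+28],6),t,cv2.TM_CCOEFF_NORMED);_,v,_,l=cv2.minMaxLoc(r);print(n,np.array(l)-8,round(v,3))
```

```text
plate -x edge before/after -0.12073900640598748 0.0005793498922534954
can [0 0] 1.0
bush [0 0] 1.0
cup [0 0] 1.0
block [0 0] 0.977
```

Run:
```python
from h import *
i=cv2.imread('pics/s4.png');x0,y0,k=280,150,7
z=cv2.resize(i[y0:y0+75,x0:x0+100],None,fx=k,fy=k,interpolation=cv2.INTER_CUBIC)
ax=np.array([-0.7805,-.6251,0]);n=np.array([.6251,-.7805,0]);c=np.array([.57024,.07577,0])
for h,col in((.078,(255,0,0)),(.069,(0,0,0))):
    P=[c+ax*a+n*b+[0,0,h] for a,b in((.0006,-.023),(.0506,-.023),(.0506,.021),(.0006,.021))]
    q=((w2px('scene',P)-[x0,y0]+.5)*k).astype(int);cv2.polylines(z,[q.reshape(-1,1,2)],True,col,1)
cv2.imwrite('pics/s4z.png',z)
```

```text
(no output)
```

View pics/s4z.png

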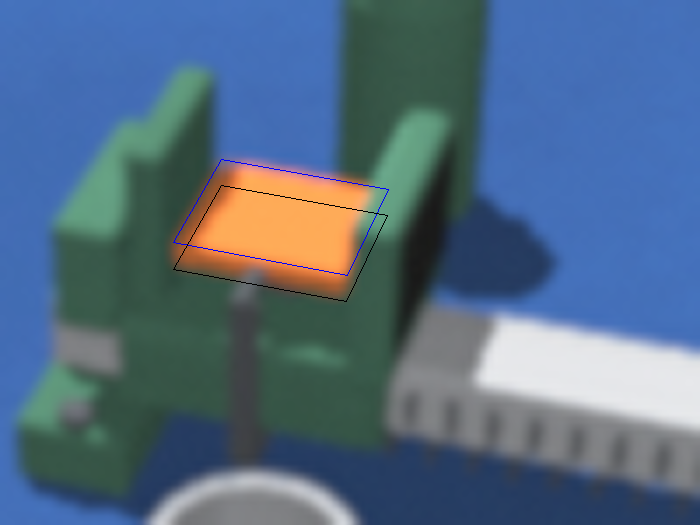

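The plate lies on the outline drawn for the up height (blue, 78 mm), and the carriage touches the end stop with no visible gap. I'm handing in.

```bash
python3 -c "
from h import *
workorder.job_done()"
```

```text
the job is handed in; nothing more can be done
```

The clamp is open: I pressed the release plate down with the shut fingertips and pushed the jaw along its bar until it stopped hard. I then lifted straight up, moved the hand away and handed the job in at about 9 s on the robot's clock. No verdict was reported.

**Pressing and pushing:** the tip reached 69 mm above the bench with about 16 N on it, so the plate was right down. It stayed at 69 mm while the jaw moved, and at the end the jaw took about 36 N without moving further. The plate's edge moved about 121 mm.

**After letting go:**
- The jaw had not sprung back from where I pushed it.
- The plate matched the outline for its up height of 78 mm.
- The carriage showed no visible gap to the end stop.
- The can, bush, cup and block matched their starting positions in the top view, with no pixel shift.

**Disagreement:** by my measurements the lug's back sits about 4 mm short of the end stop face. That is close to calibration error, and the carriage base seems to extend past the lug. I took the hard stop under force as proof that it was home.

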